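# Brace a jar and twist off its tight lid

### The job

Slide the square blue jar through the open end of the steel brace, under its two lips, all the way to the back stop. Then, with the jar braced there, twist its tight black lid counter-clockwise (seen from above) until the thread lets go, about a fifth of a turn (much farther and it catches again), and lift it off the jar. Finish while still holding the lid, level and a few centimetres above the jar's open mouth: do not let it go or put it down, keep the jar upright and home in the brace, and leave everything else on the counter where it stands.

Things in the scene. Friction and masses are not known exactly. Their poses are not given: they have to be found in the camera images.
- jar_mid (a point): Centre of the square body of the loose blue stoneware jar (0.3 to 0.6 kg), half-way up that body, 32 mm above its underside. Body 62 x 62 mm in plan, 64 mm high, sides along x and y; any side may go first. A round neck, 40 mm across, rises from its middle. z: the jar's axis.
- jar_rim (a point): Centre of the jar's open mouth, on its axis, 106 mm above its underside. A springy orange seal on the rim stands 2 mm higher (5 mm once the lid is off) and pushes the lid up with about 15 N, which makes it tight.
- lid_mid (a point): Centre, half-way up, of the round black screw lid: 60 mm outer diameter, 24 mm high, 0.05 kg, upright ribbed side. Closed, it is 101 mm above the jar's underside (69 mm above jar_mid). It holds firmly enough to move the jar by it. Turning it takes 0.3 to 0.6 N m. Once risen 20 mm, its skirt is clear of the neck.
- lid_top (a point): Centre of the lid's top; a white bar there lies along the lid's +x. Closed, lid x is within 0.12 rad of jar x. It turns without rising; counter-clockwise from above the thread is free while lid x is 0.86 to 1.6 rad from jar x (turn about 1.2 rad), then the seal lifts it 3 mm if let; beyond, it catches again. Clockwise it soon meets a stop.
- brace: Fixed bent-steel jar brace. Origin on the counter under the middle of a jar that is home; the jar goes in along +x. Side walls 67 mm apart inside, 74 mm high, from x = -30 mm to the back stop, inner face at x = +31 mm. They keep the jar from turning (0.08 rad of play each way). Flat feet reach 59 mm to each side and 56 mm behind.
- brace_home (a point): Point on the brace, 32 mm above the counter, where jar_mid is when the jar is home against the back stop. Axes as the brace. Above it two lips, undersides 69 mm and tops 74 mm above the counter, leave a slot 50 mm wide: the jar slides in at counter height (at most 4 mm above it), neck through the slot, lid above the lips.
- brace_mouth (a point): Middle of the brace's open, flared end, 32 mm above the counter, 51 mm before brace_home; the flare is 87 mm wide here.
- shaker_cheese: Bystander: glass shaker with white contents and steel cap, 73 mm wide, 119 mm high, origin at the centre of its underside; leave alone.
- shaker_chili: Bystander: glass shaker with pink contents and steel cap, 73 mm wide, 119 mm high, origin at the centre of its underside; leave alone.
- togo_box_1: Bystander: white take-out box 140 x 130 x 63 mm, origin at the centre of its underside; leave alone.

How it is judged:
On the way, in this order (a step that is already met when the one before it is completed fails the run):
1. the jar stands home in the brace, within 7 mm of the back stop, with its lid still screwed on (x of jar_mid in the frame of brace above -0.007 m and horizontal distance between jar_mid and brace_home below 0.01 m and height (world z) of jar_mid below 0.04 m and angle between jar_mid's own z axis and vertical below 0.1 rad and z of lid_mid in the frame of jar_mid below 0.072 m and angle between the x axis of lid_mid and the x axis of jar_mid, either way round below 0.6 rad), for 0.1 s.
2. the lid has been turned until its thread lets go, still over the neck of the braced jar (angle between the x axis of lid_mid and the x axis of jar_mid, either way round above 0.8 rad and z of lid_mid in the frame of jar_mid below 0.089 m and horizontal distance between jar_mid and brace_home below 0.014 m), for 0.05 s.
At the end, for the whole second after the job is handed in: The jar stands upright on the counter in the brace within 14 mm of home; the lid, held still by the fingers and touching nothing else, is level within 11 degrees, within 25 mm sideways of the jar's axis, and has risen 22 to 91 mm from where it was closed (horizontal distance between jar_mid and brace_home below 0.014 m and height (world z) of jar_mid below 0.035 m and angle between jar_mid's own z axis and vertical below 0.06 rad and z of lid_mid in the frame of jar_mid between 0.091 and 0.16 m and horizontal distance between lid_mid and jar_mid below 0.025 m and angle between lid_mid's own z axis and vertical below 0.2 rad and contact force between the fingers and lid above 1 N and contact force between each of lid, the fingers and jar below 0.1 N and contact force between lid and brace below 0.1 N and linear speed of each of lid, jar below 0.03 m/s); the arm keeps its last pose, push and grip.
It fails at once if the jar is tipped over (angle between jar_mid's own z axis and vertical above 0.5 rad).
It fails at once if a bystander is pushed or knocked by more than 15 mm (distance of any of shaker_cheese, shaker_chili, togo_box_1 from where it was at the start of the episode above 0.015 m).
It also fails if it takes over 45 s, if anything falls off the work surface, if the arm or the gripper's body presses on something with over 40 N, if the wrist force passes 120 N, or if a joint passes its speed limit or range.

### The arm

A 6-joint arm with a two-finger parallel gripper is mounted at the origin on a cart in front of the work surface, level with it; the furniture and walls round the work are solid. World frame = base frame: x ahead of the robot, y to its left, z up, the work surface at z = 0. Lengths are in m, angles in rad, forces in N, time in s.
With the tool pointing down it reaches from about 0.425 to 0.95 m from the base axis. Payload 3.5 kg.
Tool frame: the origin (TCP) lies at the very end of the fingers, on their centre line; the grasp point (between the pads) lies 19 mm behind it; z points along the fingers, y is the direction in which the jaws open and shut (so a half turn about z gives the same grasp; the last joint's range is limited). The gripper opens to 85 mm and grips with 20 to 120 N. Pads are 22 mm wide; open, the fingers measure 114 mm over their backs; the gripper's body (76 mm by 85 mm) begins 54 mm behind the grasp point. The pads swing forward as they close: fully open they stand 13 mm farther back than shut.
Start: joints at [1.192, 0.286, 1.577, -0, 1.279, -0.15], TCP at [0.153, 0.657, 0.208] pointing down, gripper open.
Joint ranges: [-2.77, 2.77], [-0.9, 2.22], [0.21, 2.48], [-1.53, 4.67], [0.24, 2.81], [-2.84, 2.84]. Speed limits (rad/s): [2.79, 2.79, 3.14, 3.14, 3.14, 3.14].

### API

Orientations are given as a unit quaternion [x, y, z, w].
In Python, from plant import ctrl, eyes, ticket gives the robot as it stands.
- The arm moves only by the tool send_rows, never from a script. Its arguments are lists of equal length, an entry for each row: "translation": the shift along the tool's x, y, z in units of 30 mm (1.0 is 30 mm), a list of three; "rotation": the turn, a rotation vector about the tool's x, y, z in units of 5 degrees (1.0 is 5 degrees), a list of three; "grip": the finger opening in mm, from 0 to 85.4. A call has 1 to 5 rows; each row shifts and turns the commanded pose from where the row before left it, along the tool's axes as they then stand; what a row does not reach is not made up. A row lasts 1/8 s, in which the tool goes at most 62.5 mm and 10.7 degrees, less where a joint would pass 70% of its speed; a pose out of reach is approached as far as the arm can. A call is refused whole if a number of a shift passes 1 or a number of a turn 1, either way. A call with a gripper value outside its range is refused whole. The fingers move at their own pace and stop on an object; "squeeze" is the grip in N (left out, the last holds). Time passes only in rows, so rows that do not move let the fingers close. It gives the time, the measured TCP pose, the force and the opening at its end, in the units of the state.
- ctrl.get_state(): the state, without advancing time (a new reading comes with each control period).
- eyes.read_camera(name): name is "side" or "top" or "wrist"; returns a dict with "image" (400x640x3 uint8, blue, green, red), "mtx" (3x3 intrinsics, pixels), "xyz" and "orientation" of the camera in the world; the wrist camera has in their place "hand_eye" (4x4, takes a point from camera to tool coordinates, whose origin is the TCP and whose axes are the flange's). Camera axes: x right, y down, z forward; pixel columns grow to the right and rows downward; lengths in m; the calibration is good to about 2 mm. The wrist camera is an equidistant fisheye: a pixel r from the principal point sees the ray r / f radians off the axis. A picture is of the moment at which its call begins: read the wrist's pose just before it. There is no depth.
- ticket.sign_off(): hands the job in, once; it reports no verdict.
The state is a dict: "time": time; "qpos": joint angles; "dq": joint speeds; "joint_efforts": joint torques, N m; "eef_pos": TCP position; "tcp_rot": TCP orientation; "contact_force": force on the tool from outside, world axes, zero at the start; "wrist_torque": the same for the moment, N m; "opening": opening from 0.0 (shut) to 1.0 (fully open).
Only numpy, scipy, OpenCV 4.12 (cv2) and the standard library are available. Lean on these libraries where they do the work, as an engineer would, in place of code of your own. Each camera call takes 0.05 s, during which the arm holds its last target. There are 200 camera calls.

## Working session

There is one attempt and no reset: what is moved stays moved. The work goes in short steps, Python scripts to look and compute and a tool call to move; the robot and the scene stay as the last step left them, time stands still between calls to the robot, and variables do not carry over. Pictures are saved under pics/ and viewed, about 8 in all and at most 12, crops included, and the job is handed in when it is done.

Besides the shell and the picture viewer there is one more tool, called after "Request:" as name(argument=value, ...) on one line, values as JSON. send_rows: Moves the arm, as the interface text tells. Its arguments: {"type":"object","properties":{"translation":{"type":"array"},"rotation":{"type":"array"},"grip":{"type":"array"},"squeeze":{"type":"number"}},"required":["translation","rotation","grip"]}

```bash
mkdir -p pics; ls
python3 - <<'E'
from plant import ctrl, eyes
import cv2,json
s=ctrl.get_state()
for k,v in s.items(): print(k,v)
import pickle
for n in("top","side"):
    c=eyes.read_camera(n); cv2.imwrite(f"pics/{n}0.png",c["image"]); print(n,c["mtx"],c["xyz"],c["orientation"]); pickle.dump(c,open(f"{n}0.pkl","wb"))
E
```

```text
pics
time 0.0
qpos [ 1.19200109e+00  2.87183659e-01  1.57816050e+00  1.79806946e-05
  1.27859223e+00 -1.49968977e-01]
dq [ 1.08889913e-04 -7.57387939e-04 -1.99677378e-03  2.85351064e-05
 -1.62880302e-03  1.17677081e-03]
joint_efforts [ 2.97727738e-04 -4.05980122e+01 -2.92626089e+01 -4.72211480e-05
  5.77806146e-03  9.13120140e-07]
eef_pos [0.1527968  0.65675759 0.20624418]
tcp_rot [ 1.14166178e-01  9.93460976e-01 -1.12889824e-03 -3.14530513e-04]
contact_force [ 0.94908092 -0.1998022  -0.81674035]
wrist_torque [-0.01014731 -0.00284742 -0.03826391]
opening 0.9981174235509707
top [[374.21503034   0.         321.14511794]
 [  0.         374.21503034 195.82861617]
 [  0.           0.           1.        ]] [ 0.41655752 -0.06087368  1.03914359] [-0.67572961  0.73010017 -0.07526323  0.06840097]
side [[405.86814686   0.         325.41899623]
 [  0.         405.86814686 190.85466751]
 [  0.           0.           1.        ]] [0.39806129 0.57392449 0.60415645] [-0.13848487  0.87858137 -0.44976157  0.08143242]
```

View pics/top0.png

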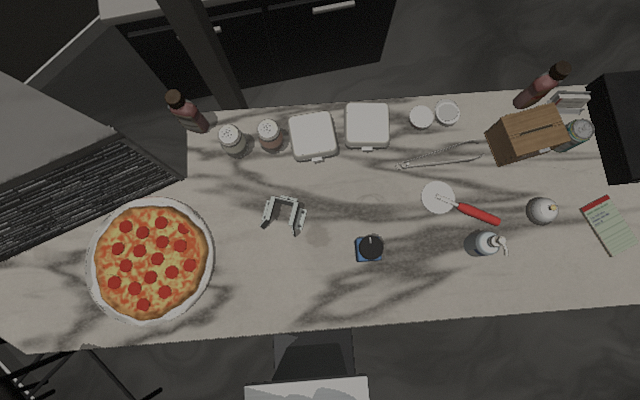

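View pics/side0.png

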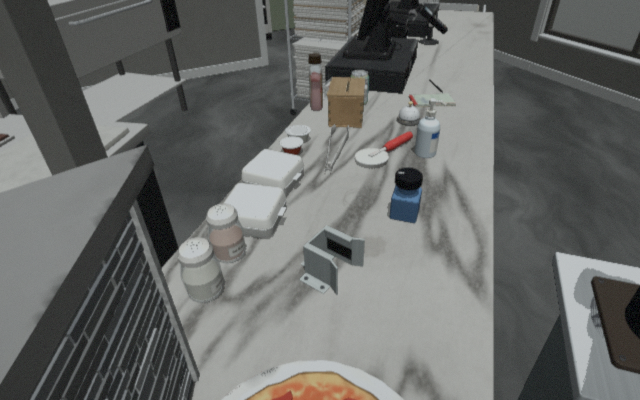

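The top view shows the brace at about (285,212), its open end facing down in the picture, and the jar with the black lid at (370,247). The shakers and boxes stand above them. The side view agrees: brace (335,260), jar (406,195). Next I'll zoom in and measure.

```bash
cat > h.py <<'E'
import numpy as np, cv2, pickle
from scipy.spatial.transform import Rotation as R
def ray(c,uv):
    d=np.linalg.inv(c["mtx"])@np.array([uv[0],uv[1],1.]); return R.from_quat(c["orientation"]).apply(d)
def onplane(c,uv,z):
    d=ray(c,uv); o=np.array(c["xyz"]); return o+d*(z-o[2])/d[2]
def proj(c,p):
    q=R.from_quat(c["orientation"]).inv().apply(np.array(p)-c["xyz"]); q=c["mtx"]@q; return q[:2]/q[2]
E
python3 - <<'E'
from h import *
t=pickle.load(open("top0.pkl","rb")); s=pickle.load(open("side0.pkl","rb"))
print([proj(t,p).round() for p in [(0,0,0),(.1,0,0),(0,.1,0),(.153,.657,.2)]])
for n,uv in [("brace",(285,212)),("jar",(370,247)),("ch",(232,140)),("ch2",(270,135)),("box1",(313,136)),("box2",(367,126))]: print(n,onplane(t,uv,0.05))
print(onplane(s,(406,195),0.05),onplane(s,(335,260),0.03))
def m(c,box):
    x0,y0,x1,y1=box; im=c["image"][y0:y1,x0:x1].astype(int); b=(im[...,0]-im[...,2]>40).astype(np.uint8)
    ys,xs=np.nonzero(b); print("blue",xs.min()+x0,xs.max()+x0,ys.min()+y0,ys.max()+y0,len(xs))
    b=(im.max(2)<45).astype(np.uint8); n,l,st,ce=cv2.connectedComponentsWithStats(b)
    for i in range(1,n):
        if st[i,4]>80: print("dark",st[i][:4]+[x0,y0,0,0],st[i,4],ce[i]+[x0,y0])
m(t,(345,225,395,270)); m(s,(380,160,435,230))
a=t["image"][185:270,250:400]; b=s["image"][160:300,290:430]
cv2.imwrite("pics/z0.png",np.vstack([cv2.resize(a,(750,425),interpolation=3)]))
cv2.imwrite("pics/z1.png",cv2.resize(b,(600,600),interpolation=3))
E
```

```text
[array([309., 445.]), array([306., 402.]), array([269., 449.]), array([-24., 434.])]
brace [0.58358888 0.02130313 0.05      ]
jar [ 0.47351409 -0.19577539  0.05      ]
ch [0.79750683 0.15661803 0.05      ]
ch2 [0.80408654 0.05044587 0.05      ]
box1 [ 0.79193413 -0.06904219  0.05      ]
box2 [ 0.80987375 -0.22238606  0.05      ]
[ 0.47046792 -0.19547047  0.05      ] [0.57028415 0.03222859 0.03      ]
blue 357 380 238 260 79
dark [359 236  24  23] 156 [370.69230769 246.51923077]
blue 391 421 187 220 536
dark [395 168  27  22] 465 [408.71182796 179.06666667]
```

View pics/z0.png

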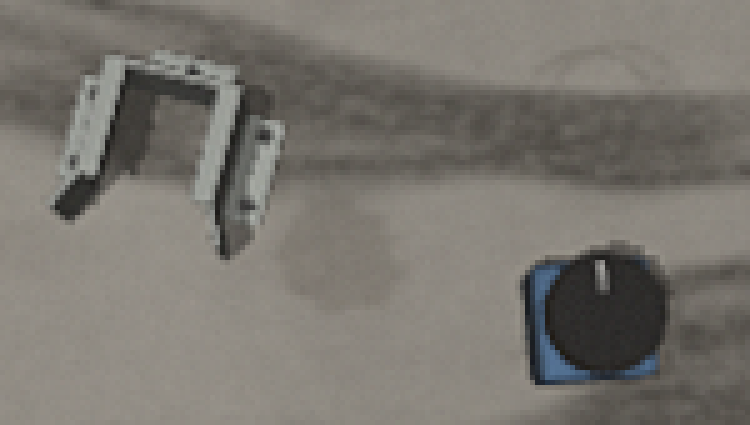

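The zoom shows the brace lips running from (88,179) to (117,56) on the left and from (204,199) to (230,88) on the right. The mouth opens toward the robot. The jar lid is centred at (606,311), with its white bar pointing up (+x).

```bash
cat >> h.py <<'E'
def plan(s,xyz,az,grip,n=None,step=0.95):
    """print rows from state to TCP xyz with tool-y azimuth az (tool down)"""
    p=np.array(s["eef_pos"]); r=R.from_quat(s["tcp_rot"]); y=r.as_matrix()[:,1]
    a=np.arctan2(y[0]*0+y[1],y[0]); xyz=np.array(xyz,float)
    x=np.array([np.sin(az),-np.cos(az),0]); g=R.from_matrix(np.c_[x,[np.cos(az),np.sin(az),0],[0,0,-1]])
    rv=(r.inv()*g).as_rotvec(); d=xyz-p
    m=n or int(max(np.ceil(np.linalg.norm(d)/.03/step),np.ceil(np.degrees(np.abs(rv)).max()/5/step),1))
    print("az",round(a,3),"rows",m,"d",d.round(4))
    T=[];W=[]
    for i in range(m):
        T.append((r.inv().apply(d/m)/.03).round(2).tolist()); W.append((np.degrees(rv)/m/5).round(2).tolist())
        r=r*R.from_rotvec(rv/m)
    for i in range(0,m,5): print(T[i:i+5],W[i:i+5],[grip]*len(T[i:i+5]))
E
python3 - <<'E'
from h import *
from plant import ctrl
t=pickle.load(open("top0.pkl","rb")); s=pickle.load(open("side0.pkl","rb"))
P=lambda u,v,z:onplane(t,(250+(u+.5)/5-.5,185+(v+.5)/5-.5),z)
lf,lb,rf,rb=[P(*q,.074)[:2] for q in[(88,179),(117,56),(204,199),(230,88)]]
print("lips",lf,lb,rf,rb,np.degrees([np.arctan2(*(b-a)[::-1]) for a,b in((lf,lb),(rf,rb))]), np.linalg.norm(lf-rf))
L=P(606,311,.113); print("lid",L,"side",onplane(s,(408.3,179),.101))
b=P(600,261,.113)-L; print("bar az",np.degrees(np.arctan2(b[1],b[0])))
e=P(658,374,.064)-P(540,383,.064); print("jar edge az",np.degrees(np.arctan2(e[1],e[0]))+90,np.linalg.norm(e))
plan(ctrl.get_state(),(.46,.06,.25),0,85)
E
```

```text
lips [0.56105066 0.06668106] [0.62507814 0.0483043 ] [0.54597229 0.00723994] [ 0.60337865 -0.00992562] [-16.01420356 -16.64763722] 0.061323763872477614
lid [ 0.47022022 -0.18919543  0.113     ] side [ 0.4687302  -0.18560861  0.101     ]
bar az 0.9296603066889857
jar edge az -0.14547138103475277 0.06095696798827939Traceback (most recent call last):
  File "<stdin>", line 10, in <module>
  File "h.py", line 13, in plan
    x=np.array([np.sin(az),-np.cos(az),0]); g=R.from_matrix(np.c_[x,[np.cos(az),np.sin(az),0],[0,0,-1]])
                                              ~~~~~~~~~~~~~^^^^^^^^^^^^^^^^^^^^^^^^^^^^^^^^^^^^^^^^^^^^^
  File "scipy/spatial/transform/_rotation.pyx", line 1143, in scipy.spatial.transform._rotation.Rotation.from_matrix
ValueError: Non-positive determinant (left-handed or null coordinate frame) in rotation matrix 0: [[ 0.  1.  0.]
 [-1.  0.  0.]
 [ 0.  0. -1.]].
```

View pics/z1.png

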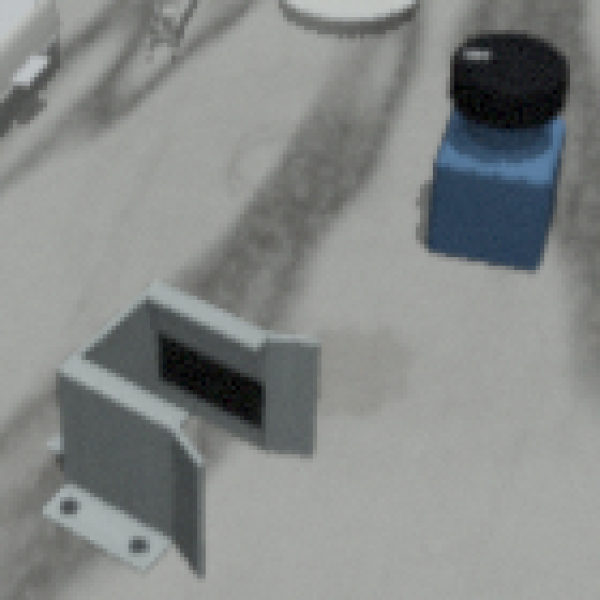

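The side zoom confirms that the brace opening faces the robot and the jar. My top-view estimate puts brace home near (0.5835, 0.028) with yaw about -16.3°, and the lid at (0.470, -0.189). I'll move now and look with the wrist camera on the way.

```bash
sed -i 's/x=np.array(\[np.sin(az),-np.cos(az),0\])/x=np.array([-np.sin(az),np.cos(az),0])/' h.py
python3 - <<'E'
from h import *
from plant import ctrl
plan(ctrl.get_state(),(.50,.0,.26),0,85)
E
```

```text
az 1.342 rows 27 d [ 0.3472 -0.6568  0.0536]
[[-0.6, -0.69, -0.06], [-0.64, -0.66, -0.07], [-0.67, -0.63, -0.07], [-0.7, -0.6, -0.07], [-0.73, -0.56, -0.07]] [[-0.0, 0.0, 0.57], [-0.0, 0.0, 0.57], [-0.0, 0.0, 0.57], [-0.0, 0.0, 0.57], [-0.0, 0.0, 0.57]] [85, 85, 85, 85, 85]
[[-0.75, -0.52, -0.07], [-0.78, -0.49, -0.07], [-0.8, -0.45, -0.07], [-0.82, -0.41, -0.07], [-0.84, -0.36, -0.07]] [[-0.0, 0.0, 0.57], [-0.0, 0.0, 0.57], [-0.0, 0.0, 0.57], [-0.0, 0.0, 0.57], [-0.0, 0.0, 0.57]] [85, 85, 85, 85, 85]
[[-0.86, -0.32, -0.07], [-0.87, -0.28, -0.07], [-0.89, -0.24, -0.07], [-0.9, -0.19, -0.07], [-0.91, -0.15, -0.07]] [[-0.0, 0.0, 0.57], [-0.0, 0.0, 0.57], [-0.0, 0.0, 0.57], [-0.0, 0.0, 0.57], [-0.0, 0.0, 0.57]] [85, 85, 85, 85, 85]
[[-0.91, -0.1, -0.07], [-0.92, -0.06, -0.07], [-0.92, -0.01, -0.07], [-0.92, 0.04, -0.07], [-0.91, 0.08, -0.07]] [[-0.0, 0.0, 0.57], [-0.0, 0.0, 0.57], [-0.0, 0.0, 0.57], [-0.0, 0.0, 0.57], [-0.0, 0.0, 0.57]] [85, 85, 85, 85, 85]
[[-0.91, 0.13, -0.07], [-0.9, 0.17, -0.07], [-0.89, 0.22, -0.07], [-0.88, 0.26, -0.07], [-0.87, 0.3, -0.07]] [[-0.0, 0.0, 0.57], [-0.0, 0.0, 0.57], [-0.0, 0.0, 0.57], [-0.0, 0.0, 0.57], [-0.0, 0.0, 0.57]] [85, 85, 85, 85, 85]
[[-0.85, 0.35, -0.07], [-0.83, 0.39, -0.07]] [[-0.0, 0.0, 0.57], [-0.0, 0.0, 0.57]] [85, 85]
```

Request:
send_rows(translation=[[-0.6,-0.69,-0.07],[-0.64,-0.66,-0.07],[-0.67,-0.63,-0.07],[-0.7,-0.6,-0.07],[-0.73,-0.56,-0.07]], rotation=[[0,0,0.57],[0,0,0.57],[0,0,0.57],[0,0,0.57],[0,0,0.57]], grip=[85,85,85,85,85])

```text
time: 0.72
eef_pos: [0.2178, 0.5345, 0.2175]
tcp_rot: [0.237, 0.971, -0.001, -0.0]
contact_force: [1.0, 0.5, 0.0]
opening: 0.996
```

Request:
send_rows(translation=[[-0.75,-0.52,-0.07],[-0.78,-0.49,-0.07],[-0.8,-0.45,-0.07],[-0.82,-0.41,-0.07],[-0.84,-0.36,-0.07]], rotation=[[0,0,0.57],[0,0,0.57],[0,0,0.57],[0,0,0.57],[0,0,0.57]], grip=[85,85,85,85,85])

```text
time: 1.35
eef_pos: [0.2817, 0.4129, 0.2282]
tcp_rot: [0.356, 0.935, -0.0, -0.0]
contact_force: [0.3, 0.6, 0.5]
opening: 0.996
```

Request:
send_rows(translation=[[-0.86,-0.32,-0.07],[-0.87,-0.28,-0.07],[-0.89,-0.24,-0.07],[-0.9,-0.19,-0.07],[-0.91,-0.15,-0.07]], rotation=[[0,0,0.57],[0,0,0.57],[0,0,0.57],[0,0,0.57],[0,0,0.57]], grip=[85,85,85,85,85])

```text
time: 1.98
eef_pos: [0.3459, 0.291, 0.2387]
tcp_rot: [0.469, 0.883, -0.0, -0.0]
contact_force: [-0.5, -0.5, -0.0]
opening: 0.996
```

Request:
send_rows(translation=[[-0.91,-0.1,-0.07],[-0.92,-0.06,-0.07],[-0.92,-0.01,-0.07],[-0.92,0.04,-0.07],[-0.91,0.08,-0.07]], rotation=[[0,0,0.57],[0,0,0.57],[0,0,0.57],[0,0,0.57],[0,0,0.57]], grip=[85,85,85,85,85])

```text
time: 2.6
eef_pos: [0.4102, 0.1692, 0.2492]
tcp_rot: [0.575, 0.818, -0.0, -0.0]
contact_force: [0.1, -0.3, -0.6]
opening: 0.998
```

Request:
send_rows(translation=[[-0.91,0.13,-0.07],[-0.9,0.17,-0.07],[-0.89,0.22,-0.07],[-0.88,0.26,-0.07],[-0.87,0.3,-0.07]], rotation=[[0,0,0.57],[0,0,0.57],[0,0,0.57],[0,0,0.57],[0,0,0.57]], grip=[85,85,85,85,85])

```text
time: 3.22
eef_pos: [0.4745, 0.0476, 0.2596]
tcp_rot: [0.672, 0.74, -0.0, -0.0]
contact_force: [0.4, 0.9, -1.1]
opening: 0.996
```

Request:
send_rows(translation=[[-0.85,0.35,-0.07],[-0.83,0.39,-0.07],[0,0,0],[0,0,0]], rotation=[[0,0,0.57],[0,0,0.57],[0,0,0],[0,0,0]], grip=[85,85,85,85])

```text
time: 3.72
eef_pos: [0.4998, 0.0002, 0.2638]
tcp_rot: [0.707, 0.707, -0.0, -0.001]
contact_force: [0.2, -0.3, -0.4]
opening: 0.994
```

Run:
```python
from h import *
from plant import ctrl,eyes
s=ctrl.get_state(); c=eyes.read_camera("wrist"); c["s"]=s; pickle.dump(c,open("w1.pkl","wb"))
print(s["time"],s["eef_pos"],s["tcp_rot"],s["qpos"]); print(c["mtx"],c["hand_eye"],[k for k in c])
cv2.imwrite("pics/w1.png",c["image"])
```

```text
3.725 [4.99768212e-01 2.07816929e-04 2.63814520e-01] [ 7.07299135e-01  7.06914053e-01 -1.79924018e-04 -6.50645068e-04] [-2.03106808e-01 -1.47892575e-01  1.93257673e+00  4.25002261e-04
  1.35819314e+00 -2.02652164e-01]
[[309.70691629   0.         319.52522436]
 [  0.         309.70691629 202.19784675]
 [  0.           0.           1.        ]] [[ 4.43150327e-04 -9.56201873e-01 -2.92707674e-01  7.40916399e-02]
 [ 9.99999896e-01  3.92564148e-04  2.31561088e-04  5.86024187e-04]
 [-1.06512607e-04 -2.92707746e-01  9.56201947e-01 -1.67768916e-01]
 [ 0.00000000e+00  0.00000000e+00  0.00000000e+00  1.00000000e+00]] ['image', 'mtx', 'hand_eye', 's']
```

View pics/w1.png

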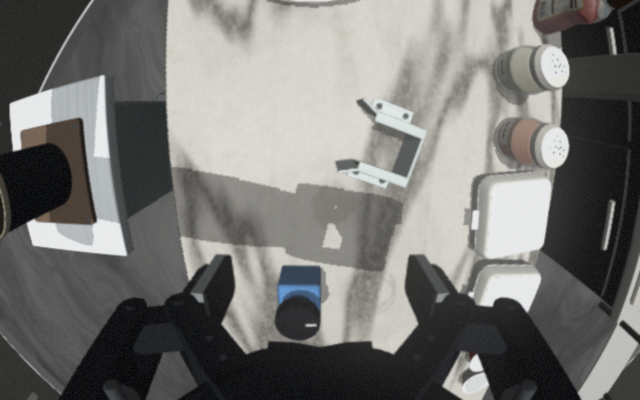

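The wrist view shows the brace at (390,140) with its lips running right and down, and the lid at (298,317) with its bar pointing +x. I'll enlarge both and measure.

```bash
cat >> h.py <<'E'
def wplane(c,uv,z):
    f=c["mtx"][0,0]; d=np.array([uv[0]-c["mtx"][0,2],uv[1]-c["mtx"][1,2]]); r=np.hypot(*d); th=r/f
    v=np.r_[np.sin(th)*d/max(r,1e-9),np.cos(th)]; H=np.array(c["hand_eye"]); s=c["s"]; q=R.from_quat(s["tcp_rot"])
    o=np.array(s["eef_pos"])+q.apply(H[:3,3]); w=q.apply(H[:3,:3]@v); return o+w*(z-o[2])/w[2]
E
python3 - <<'E'
from h import *
c=pickle.load(open("w1.pkl","rb")); im=c["image"]
a=cv2.resize(im[85:200,325:440],(575,575),interpolation=3)
cv2.imwrite("pics/w1z.png",a)
g=im[255:345,265:345].max(2); m=(g<40).astype(np.uint8)
n,l,st,ce=cv2.connectedComponentsWithStats(m)
for i in range(1,n):
    if st[i,4]>100: print(st[i],ce[i]+[265,255])
k=1+np.argmax(st[1:,4]); cn=max(cv2.findContours((l==k).astype(np.uint8),0,2)[0],key=cv2.contourArea)
(x,y),r=cv2.minEnclosingCircle(cn); print("circ",x+265,y+255,r, wplane(c,(x+265,y+255),.107))
b=(g>150)&(np.mgrid[:90,:80][0]>50); ys,xs=np.nonzero(b); print("bar",xs.mean()+265,ys.mean()+255,len(xs),wplane(c,(xs.mean()+265,ys.mean()+255),.113))
E
```

```text
circ 284.0 343.5 15.008431434631348 [ 0.45065688 -0.23106327  0.107     ]
bar 331.4063492063492 324.573544973545 945 [ 0.51569257 -0.18969814  0.113     ]
```

View pics/w1z.png

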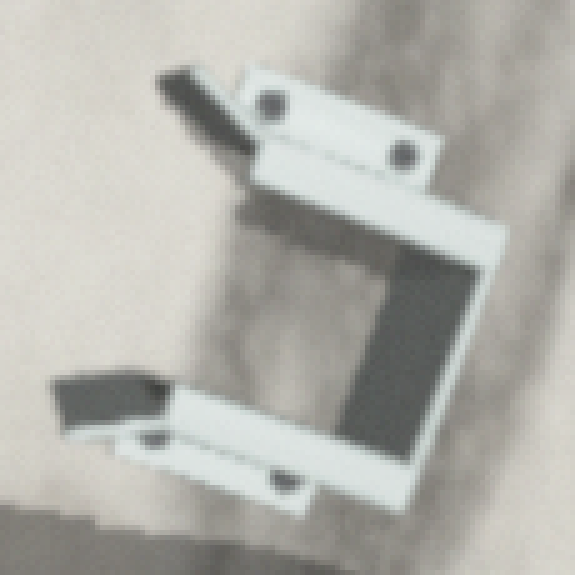

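The crop is clear. The inner corners of the lips are at (253,183) and (480,270) on the upper lip, and (170,385) and (412,462) on the lower one.

Run:
```python
from h import *
from plant import ctrl
c=pickle.load(open("w1.pkl","rb")); im=c["image"]
P=lambda u,v,z:wplane(c,(325+(u+.5)/5-.5,85+(v+.5)/5-.5),z)[:2]
uf,ub,lf,lb=[P(*q,.074) for q in[(253,183),(480,270),(170,385),(412,462)]]
mf,mb=(uf+lf)/2,(ub+lb)/2; az=lambda a,b:np.degrees(np.arctan2(*(b-a)[::-1]))
print(uf,ub,lf,lb,"az",az(uf,ub),az(lf,lb),az(mf,mb),"back normal",az(lb,ub)-90,"width",np.linalg.norm(uf-lf),np.linalg.norm(ub-lb),"len",np.linalg.norm(mb-mf))
d=(mb-mf)/np.linalg.norm(mb-mf); print("home from back",mb-.031*d,"front",mf+.03*d)
sub=im[290:345,270:328].max(2); print(np.percentile(sub,[5,25,50,75,95]))
for th in(50,60,70):
    m=(sub<th).astype(np.uint8); n,l,st,ce=cv2.connectedComponentsWithStats(m)
    for i in range(1,n):
        if st[i,4]>300: print(th,st[i]+[270,290,0,0,0],ce[i]+[270,290],wplane(c,ce[i]+[270,290],.108))
```

```text
[0.56445698 0.06271829] [0.62067514 0.04425485] [0.54604751 0.01478384] [ 0.60622135 -0.00307273] az -18.18146790669273 -16.528239576181214 -17.330482297048658 back normal -16.98260730284018 width 0.051348039283097814 0.049485476566685345 len 0.06096360151071816
home from back [0.58385557 0.02982542] front [0.58389032 0.02981458]
[ 40.    46.25  72.   136.   203.  ]
50 [ 276  297   43   42 1120] [295.95714286 317.74017857] [ 0.46946161 -0.18232041  0.108     ]
60 [ 276  297   44   43 1427] [296.77365102 317.76734408] [ 0.47053034 -0.18234067  0.108     ]
70 [ 275  296   45   44 1497] [296.95457582 317.71008684] [ 0.47077113 -0.18223745  0.108     ]
```

Brace home comes out at (0.5839, 0.0298) with yaw -17°. The slot measures 50 mm wide and 61 mm long, as specified, and both views agree within 2 mm. Next I go above the jar.

Run:
```python
from h import *
from plant import ctrl
plan(ctrl.get_state(),(.4705,-.186,.165),0,85,n=8)
```

```text
az -0.0 rows 8 d [-0.0293 -0.1864 -0.0989]
[[-0.78, -0.12, 0.41], [-0.78, -0.12, 0.41], [-0.78, -0.12, 0.41], [-0.78, -0.12, 0.41], [-0.78, -0.12, 0.41]] [[-0.0, -0.0, -0.0], [-0.0, -0.0, -0.0], [-0.0, -0.0, -0.0], [-0.0, -0.0, -0.0], [-0.0, -0.0, -0.0]] [85, 85, 85, 85, 85]
[[-0.78, -0.12, 0.41], [-0.78, -0.12, 0.41], [-0.78, -0.12, 0.41]] [[-0.0, -0.0, -0.0], [-0.0, -0.0, -0.0], [-0.0, -0.0, -0.0]] [85, 85, 85]
```

Request:
send_rows(translation=[[-0.78,-0.12,0.41],[-0.78,-0.12,0.41],[-0.78,-0.12,0.41],[-0.78,-0.12,0.41],[-0.78,-0.12,0.41]], rotation=[[0,0,0],[0,0,0],[0,0,0],[0,0,0],[0,0,0]], grip=[85,85,85,85,85])

```text
time: 4.4
eef_pos: [0.4818, -0.1168, 0.2024]
tcp_rot: [0.707, 0.707, 0.0, -0.0]
contact_force: [0.0, 0.2, 0.3]
opening: 0.998
```

Request:
send_rows(translation=[[-0.78,-0.12,0.41],[-0.78,-0.12,0.41],[-0.78,-0.12,0.41],[0,0,0],[0,0,0]], rotation=[[0,0,0],[0,0,0],[0,0,0],[0,0,0],[0,0,0]], grip=[85,85,85,85,85])

```text
time: 5.03
eef_pos: [0.4715, -0.1865, 0.1663]
tcp_rot: [0.707, 0.707, 0.0, 0.0]
contact_force: [0.1, -0.2, 0.0]
opening: 0.991
```

Run:
```python
from h import *
from plant import ctrl,eyes
s=ctrl.get_state(); c=eyes.read_camera("wrist"); c["s"]=s; pickle.dump(c,open("w2.pkl","wb"))
print(s["time"],s["eef_pos"],s["qpos"])
cv2.imwrite("pics/w2.png",c["image"])
```

```text
5.025 [ 0.47152362 -0.18653995  0.16626594] [-5.77259613e-01 -4.89530490e-02  2.02280871e+00  4.42684228e-04
  1.16754067e+00 -5.77331308e-01]
```

View pics/w2.png

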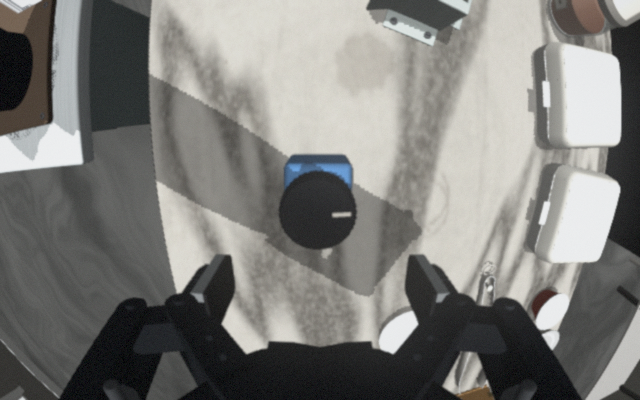

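The lid is clear of the fingers, centred near (317,211), with the bar pointing right (+x) and the jar square to the world axes.

Run:
```python
from h import *
from plant import ctrl
c=pickle.load(open("w2.pkl","rb")); im=c["image"]
x0,y0=265,150; sub=im[y0:265,x0:370]; m=(sub.max(2)<62).astype(np.uint8)
n,l,st,ce=cv2.connectedComponentsWithStats(m); k=1+np.argmax(st[1:,4]); b=st[k]; print(b+[x0,y0,0,0,0],ce[k]+[x0,y0])
l_,t_,w_,h_=b[:4]; cx=x0+l_+w_/2-.5
print("far y",wplane(c,(cx,y0+t_+h_-.5),.113)[1]+.03,"near y",wplane(c,(cx,y0+t_-.5),.089)[1]-.03)
cy=y0+t_+h_/2
for z in(.113,.101): print([wplane(c,(u,cy),z) for u in(x0+l_-.5,x0+l_+w_-.5)])
g=(sub.min(2)>120)&(l==0); ys,xs=np.nonzero(g[50:75,60:92]); print("bar",xs.min()+x0+60,xs.max()+x0+60,ys.mean()+y0+50)
u=[wplane(c,(v,w),.114) for v,w in((xs.min()+x0+60,ys[xs<xs.min()+4].mean()+y0+50),(xs.max()+x0+60,ys[xs>xs.max()-4].mean()+y0+50))]; print(u,np.degrees(np.arctan2(*(u[1]-u[0])[:2][::-1])))
plan(ctrl.get_state(),(.470,-.186,.079),0,85)
```

```text
[ 279  172   77   77 4495] [316.22958843 210.20645161]
far y -0.1882694594697851 near y -0.19157710860656826
[array([ 0.44112621, -0.18667802,  0.113     ]), array([ 0.49939319, -0.18665895,  0.113     ])]
[array([ 0.43944725, -0.19070548,  0.101     ]), array([ 0.50087731, -0.19068537,  0.101     ])]
bar 332 356 214.1875
[array([ 0.48158222, -0.18947791,  0.114     ]), array([ 0.49975377, -0.18911476,  0.114     ])] 1.1448864850176064
az 0.0 rows 4 d [-0.0017  0.0005 -0.0875]
[[0.0, -0.01, 0.73], [0.0, -0.01, 0.73], [0.0, -0.01, 0.73], [0.0, -0.01, 0.73]] [[0.0, 0.0, 0.0], [0.0, 0.0, 0.0], [0.0, 0.0, 0.0], [0.0, 0.0, 0.0]] [85, 85, 85, 85]
```

Lid at (0.470, -0.1895), consistent with the top view. I'll descend and grip.

Request:
send_rows(translation=[[-0.03,-0.01,0.73],[-0.03,-0.01,0.73],[-0.02,-0.01,0.73],[-0.02,-0.01,0.72],[0,0,0]], rotation=[[0,0,0],[0,0,0],[0,0,0],[0,0,0],[0,0,0]], grip=[85,85,85,85,85], squeeze=80)

```text
time: 5.7
eef_pos: [0.4693, -0.1889, 0.0775]
tcp_rot: [0.707, 0.707, -0.0, -0.002]
contact_force: [0.6, 1.1, 0.1]
opening: 0.997
```

Request:
send_rows(translation=[[0,0,0],[0,0,0],[0,0,0],[0,0,0],[0,0,0]], rotation=[[0,0,0],[0,0,0],[0,0,0],[0,0,0],[0,0,0]], grip=[50,50,50,50,50], squeeze=80)

```text
time: 6.32
eef_pos: [0.471, -0.1909, 0.0813]
tcp_rot: [0.707, 0.707, 0.0, 0.001]
contact_force: [-3.2, 1.6, 7.4]
opening: 0.651
```

Run:
```python
from h import *
from plant import ctrl
s=ctrl.get_state(); print(s)
```

```text
{'time': 6.325, 'qpos': array([-5.84839443e-01,  6.32500589e-02,  2.08146773e+00, -5.28250382e-05,
        9.94917701e-01, -5.84165422e-01]), 'dq': array([ 0.00029163,  0.00035263,  0.00035433,  0.0007271 ,  0.00127   ,
       -0.00057349]), 'joint_efforts': array([-2.87379334e-01, -2.50911105e+01, -2.41397417e+01,  2.67868896e-02,
       -7.77849499e-01,  2.37560074e-02]), 'eef_pos': array([ 0.47103303, -0.19087677,  0.08128819]), 'tcp_rot': array([7.07334553e-01, 7.06878259e-01, 1.73551921e-04, 9.63321829e-04]), 'contact_force': array([-3.20396817,  1.56429186,  7.36950947]), 'wrist_torque': array([0.29001151, 0.48993492, 0.07078376]), 'opening': 0.6508942482580022}
```

Gripped. Next is a 12 mm lift, with a force check.

Request:
send_rows(translation=[[0,0,-0.2],[0,0,-0.2],[0,0,0]], rotation=[[0,0,0],[0,0,0],[0,0,0]], grip=[50,50,50])

```text
time: 6.7
eef_pos: [0.4703, -0.1905, 0.091]
tcp_rot: [0.707, 0.707, 0.0, 0.0]
contact_force: [0.8, -0.2, -4.4]
opening: 0.646
```

Run:
```python
from h import *
from plant import ctrl
s=ctrl.get_state(); print(s["wrist_torque"],s["contact_force"])
plan(s,(.4692,.0651,s["eef_pos"][2]),np.radians(-17.1),50,n=15)
```

```text
[-0.01313642 -0.01528585 -0.04191516] [ 0.81076898 -0.21464047 -4.38313166]
az -0.001 rows 15 d [-0.0011  0.2556  0.    ]
[[0.57, -0.0, -0.0], [0.57, -0.01, -0.0], [0.57, -0.03, -0.0], [0.57, -0.04, -0.0], [0.57, -0.05, -0.0]] [[0.0, 0.0, 0.23], [0.0, 0.0, 0.23], [0.0, 0.0, 0.23], [0.0, 0.0, 0.23], [0.0, 0.0, 0.23]] [50, 50, 50, 50, 50]
[[0.56, -0.06, -0.0], [0.56, -0.07, -0.0], [0.56, -0.08, -0.0], [0.56, -0.09, -0.0], [0.56, -0.1, -0.0]] [[0.0, 0.0, 0.23], [0.0, 0.0, 0.23], [0.0, 0.0, 0.23], [0.0, 0.0, 0.23], [0.0, 0.0, 0.23]] [50, 50, 50, 50, 50]
[[0.56, -0.11, -0.0], [0.55, -0.13, -0.0], [0.55, -0.14, -0.0], [0.55, -0.15, -0.0], [0.55, -0.16, -0.0]] [[0.0, 0.0, 0.23], [0.0, 0.0, 0.23], [0.0, 0.0, 0.23], [0.0, 0.0, 0.23], [0.0, 0.0, 0.23]] [50, 50, 50, 50, 50]
```

The jar hangs from the lid (4.4 N). I'll carry it to just in front of the mouth.

Request:
send_rows(translation=[[0.57,0,0],[0.57,-0.01,0],[0.57,-0.03,0],[0.57,-0.04,0],[0.57,-0.05,0]], rotation=[[0,0,0.23],[0,0,0.23],[0,0,0.23],[0,0,0.23],[0,0,0.23]], grip=[50,50,50,50,50])

```text
time: 7.32
eef_pos: [0.4693, -0.1041, 0.0901]
tcp_rot: [0.742, 0.67, -0.0, -0.0]
contact_force: [-0.6, -0.2, -3.6]
opening: 0.647
```

Request:
send_rows(translation=[[0.56,-0.06,0],[0.56,-0.07,0],[0.56,-0.08,0],[0.56,-0.09,0],[0.56,-0.1,0]], rotation=[[0,0,0.23],[0,0,0.23],[0,0,0.23],[0,0,0.23],[0,0,0.23]], grip=[50,50,50,50,50])

```text
time: 7.95
eef_pos: [0.4693, -0.0193, 0.0902]
tcp_rot: [0.775, 0.632, -0.0, -0.0]
contact_force: [0.7, -0.6, -5.4]
opening: 0.651
```

Request:
send_rows(translation=[[0.56,-0.11,0],[0.55,-0.13,0],[0.55,-0.14,0],[0.55,-0.15,0],[0.55,-0.16,0]], rotation=[[0,0,0.23],[0,0,0.23],[0,0,0.23],[0,0,0.23],[0,0,0.23]], grip=[50,50,50,50,50])

```text
time: 8.57
eef_pos: [0.469, 0.066, 0.0902]
tcp_rot: [0.806, 0.592, -0.0, -0.0]
contact_force: [-0.4, -0.2, -4.1]
opening: 0.652
```

Request:
send_rows(translation=[[0,0,0.1],[0,0,0.15],[0,0,0]], rotation=[[0,0,0],[0,0,0],[0,0,0]], grip=[50,50,50])

```text
time: 8.95
eef_pos: [0.4689, 0.0649, 0.0823]
tcp_rot: [0.806, 0.592, -0.001, -0.0]
contact_force: [0.4, -0.4, -3.6]
opening: 0.648
```

Run:
```python
from h import *
from plant import ctrl,eyes
s=ctrl.get_state(); c=eyes.read_camera("top"); w=eyes.read_camera("wrist"); d=eyes.read_camera("side")
print(s["time"],s["eef_pos"],s["contact_force"],s["wrist_torque"],s["qpos"][5])
cv2.imwrite("pics/s3.png",np.hstack([cv2.resize(d["image"][160:300,290:430],(400,400)),cv2.resize(w["image"][60:260,220:420],(400,400))]))
w["s"]=s; pickle.dump(w,open("w3.pkl","wb"))
plan(s,(.5839-.045*.956,.0298+.045*.294,s["eef_pos"][2]),np.radians(-17.1),50,n=5)
```

```text
8.95 [0.46887833 0.06489258 0.08232928] [ 0.3986104  -0.35155385 -3.58340187] [ 0.03013686  0.02258496 -0.0246121 ] 0.22569898623860057
az -0.303 rows 5 d [ 0.072  -0.0219  0.    ]
[[0.0, 0.5, -0.0], [0.0, 0.5, -0.0], [0.0, 0.5, -0.0], [0.0, 0.5, -0.0], [0.0, 0.5, -0.0]] [[-0.0, 0.0, -0.01], [-0.0, 0.0, -0.01], [-0.0, 0.0, -0.01], [-0.0, 0.0, -0.01], [-0.0, 0.0, -0.01]] [50, 50, 50, 50, 50]
```

View pics/s3.png

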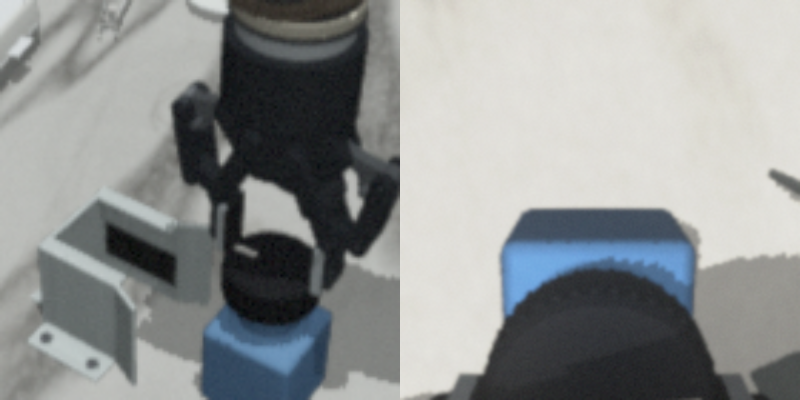

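The jar hangs level and square, about 1 mm off the counter. In the left crop it sits in front of the mouth, and the wrist crop shows its edge parallel to the tool. Time to insert.

Request:
send_rows(translation=[[0,0.5,0],[0,0.5,0],[0,0.5,0],[0,0.5,0],[0,0.5,0]], rotation=[[0,0,0],[0,0,0],[0,0,0],[0,0,0],[0,0,0]], grip=[50,50,50,50,50])

```text
time: 9.72
eef_pos: [0.5422, 0.0428, 0.083]
tcp_rot: [0.805, 0.593, -0.0, -0.0]
contact_force: [-0.4, -0.2, -4.5]
opening: 0.648
```

Request:
send_rows(translation=[[0,0.2,0],[0,0.2,0],[0,0.2,0],[0,0,0]], rotation=[[0,0,0],[0,0,0],[0,0,0],[0,0,0]], grip=[50,50,50,50])

```text
time: 10.22
eef_pos: [0.5585, 0.0377, 0.0832]
tcp_rot: [0.805, 0.593, 0.0, 0.0]
contact_force: [-0.6, 0.4, -4.2]
opening: 0.652
```

Run:
```python
from h import *
from plant import ctrl,eyes
s=ctrl.get_state()
print(s["time"],s["eef_pos"],s["contact_force"],s["wrist_torque"])
p=s["eef_pos"]-np.array([.5839,.0298,0]); print("brace frame",p@[.956,-.294,0],p@[.294,.956,0])
```

```text
10.225 [0.55849301 0.03771486 0.08321409] [-0.61182121  0.43559358 -4.20237891] [-0.04618029  0.0076058   0.02108498]
brace frame -0.02661605404321125 9.695531516263854e-05
```

Request:
send_rows(translation=[[0,0.2,0],[0,0.2,0],[0,0.2,0],[0,0.15,0],[0,0,0]], rotation=[[0,0,0],[0,0,0],[0,0,0],[0,0,0],[0,0,0]], grip=[50,50,50,50,50])

```text
time: 10.85
eef_pos: [0.5801, 0.0309, 0.0832]
tcp_rot: [0.806, 0.593, 0.0, 0.0]
contact_force: [-1.4, 0.2, -3.8]
opening: 0.653
```

Request:
send_rows(translation=[[0,0.07,0.03],[0,0.05,0.05],[0,0.05,0.02],[0,0,0]], rotation=[[0,0,0],[0,0,0],[0,0,0],[0,0,0]], grip=[50,50,50,50])

```text
time: 11.35
eef_pos: [0.5833, 0.0301, 0.0817]
tcp_rot: [0.805, 0.593, -0.002, -0.002]
contact_force: [-7.8, 1.2, 6.2]
opening: 0.65
```

```bash
cat > st.py <<'E'
from h import *
from plant import ctrl
s=ctrl.get_state(); y=R.from_quat(s["tcp_rot"]).as_matrix()[:,1]
print(s["time"],s["eef_pos"],"F",s["contact_force"].round(1),s["wrist_torque"].round(2),"q6",s["qpos"][5],"op",s["opening"],"az",np.degrees(np.arctan2(y[1],y[0])))
p=s["eef_pos"]-np.array([.5839,.0298,0]); print("brace frame",p@[.956,-.294,0],p@[.294,.956,0])
E
python3 st.py
```

```text
11.35 [0.5833392  0.03014841 0.08167863] F [-7.8  1.2  6.2] [ 0.28  1.51 -0.04] q6 0.17950784555440477 op 0.6499302094101269 az -17.30993826771722
brace frame -0.0006385583501793454 0.0001682044289729416
```

The jar is home: 8 N against the back stop, weight on the counter, TCP within 1 mm of home. Next is the CCW twist, about 72° to allow for the jar's play.

Request:
send_rows(translation=[[0,0,0],[0,0,0],[0,0,0],[0,0,0],[0,0,0]], rotation=[[0,0,0],[0,0,-1],[0,0,-1],[0,0,-1],[0,0,-1]], grip=[50,50,50,50,50], squeeze=110)

```text
time: 11.98
eef_pos: [0.5842, 0.0299, 0.0817]
tcp_rot: [0.69, 0.724, -0.0, -0.001]
contact_force: [-6.7, 1.1, 6.0]
opening: 0.631
```

```bash
python3 st.py
```

```text
11.975 [0.58419165 0.02992562 0.08170689] F [-6.7  1.1  6. ] [ 0.2  0.9 -0.4] q6 -0.17100379902198382 op 0.630909430104504 az 2.7469720533192024
brace frame 0.00024188742769173637 0.00020583371426336354
```

Request:
send_rows(translation=[[0,0,0],[0,0,0],[0,0,0],[0,0,0],[0,0,0]], rotation=[[0,0,-1],[0,0,-1],[0,0,-1],[0,0,-1],[0,0,-1]], grip=[50,50,50,50,50])

```text
time: 12.6
eef_pos: [0.5846, 0.0302, 0.0818]
tcp_rot: [0.517, 0.856, 0.001, -0.001]
contact_force: [-5.4, 1.8, 5.4]
opening: 0.636
```

Request:
send_rows(translation=[[0,0,0],[0,0,0],[0,0,0],[0,0,0],[0,0,0]], rotation=[[0,0,-1],[0,0,-1],[0,0,-1],[0,0,-1],[0,0,-1]], grip=[50,50,50,50,50])

```text
time: 13.22
eef_pos: [0.5853, 0.0305, 0.0838]
tcp_rot: [0.319, 0.948, 0.001, 0.0]
contact_force: [-7.0, 2.8, 11.4]
opening: 0.635
```

Request:
send_rows(translation=[[0,0,0],[0,0,0]], rotation=[[0,0,-0.4],[0,0,0]], grip=[50,50])

```text
time: 13.48
eef_pos: [0.5854, 0.0305, 0.0838]
tcp_rot: [0.303, 0.953, 0.001, 0.0]
contact_force: [-7.4, 2.8, 12.4]
opening: 0.633
```

```bash
python3 st.py
python3 - <<'E'
from h import *
from plant import eyes
d=eyes.read_camera("side"); t=eyes.read_camera("top")
cv2.imwrite("pics/s4.png",np.hstack([cv2.resize(d["image"][180:300,290:410],(480,480),interpolation=3),cv2.resize(t["image"][180:250,240:285+25],(480,480)) if 0 else cv2.resize(t["image"][175:245,250:320],(320,480),interpolation=3)]))
E
```

```text
13.475 [0.58539115 0.03051526 0.08384611] F [-7.4  2.8 12.4] [ 0.6   1.13 -0.04] q6 -1.0770617569891472 op 0.633123319229937 az 54.666306432959296
brace frame 0.001215249741501932 0.001122188187682804
```

View pics/s4.png

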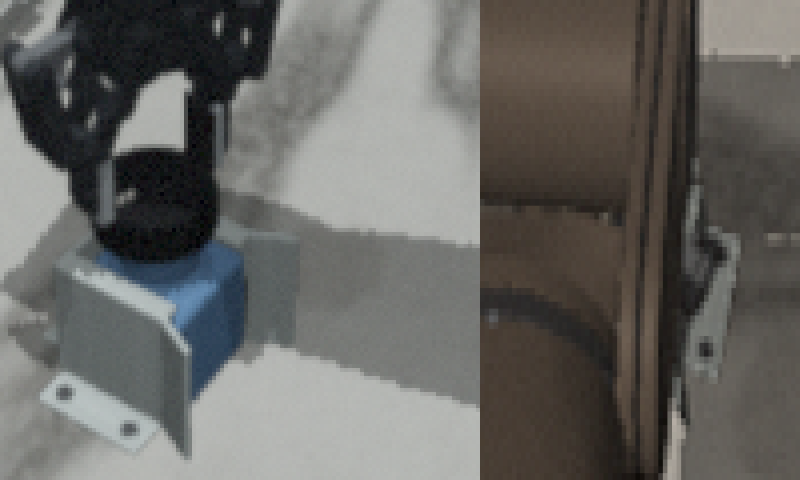

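The twist torque fell from 0.4 to about 0 N m and the seal pushes up (12 N, 2 mm rise), so the thread has let go. The image shows the jar home with the lid turned. I'll ease the preload and lift.

Request:
send_rows(translation=[[0.05,-0.02,-0.1],[0,0,-0.2],[0,0,-0.2],[0,0,-0.2],[0,0,0]], rotation=[[0,0,0],[0,0,0],[0,0,0],[0,0,0],[0,0,0]], grip=[50,50,50,50,50])

```text
time: 14.2
eef_pos: [0.5837, 0.0298, 0.1019]
tcp_rot: [0.303, 0.953, 0.0, 0.001]
contact_force: [-0.8, 0.1, -0.6]
opening: 0.636
```

```bash
python3 st.py
```

```text
14.2 [0.583676   0.02978427 0.10192487] F [-0.8  0.1 -0.6] [ 0.01  0.01 -0.02] q6 -1.076982473244337 op 0.6359853683577237 az 54.689217260005144
brace frame -0.00020951435568303495 -8.089578726307728e-05
```

Only the lid's weight remains, so the jar stayed put. I'll raise another 25 mm and check.

Request:
send_rows(translation=[[0,0,-0.3],[0,0,-0.3],[0,0,-0.25],[0,0,0],[0,0,0]], rotation=[[0,0,0],[0,0,0],[0,0,0],[0,0,0],[0,0,0]], grip=[50,50,50,50,50])

```text
time: 14.82
eef_pos: [0.5829, 0.03, 0.1265]
tcp_rot: [0.303, 0.953, -0.0, -0.0]
contact_force: [-0.0, 0.7, -0.4]
opening: 0.636
```

```bash
python3 st.py
python3 - <<'E'
from h import *
from plant import eyes
d=eyes.read_camera("side"); w=eyes.read_camera("wrist")
cv2.imwrite("pics/s5.png",np.hstack([cv2.resize(d["image"][160:300,280:420],(450,450),interpolation=3),cv2.resize(w["image"][100:325,200:425],(340,450))]))
E
```

```text
14.825 [0.5828828  0.02996115 0.12651124] F [-0.   0.7 -0.4] [0.01 0.07 0.01] q6 -1.0769411641302349 op 0.6362704911416466 az 54.691368193062004
brace frame -0.0010198247157776005 -0.00014499699580685648
```

View pics/s5.png

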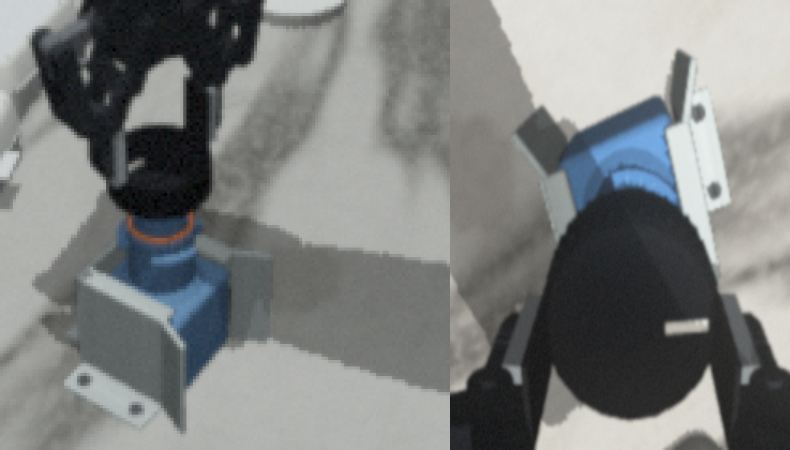

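The lid is held level about 45 mm above its closed height, the orange seal on the jar's mouth is exposed, and the jar is upright and home in the brace. Time to hand in.

```bash
python3 -c "
from plant import ticket; print(ticket.sign_off())"
```

```text
the job is handed in; nothing more can be done
None
```

The job is handed in at about 15 s of the 45 s allowed; the sign-off gave no verdict.

- **Insertion:** I lifted the jar about 1 cm by its lid, carried it to the brace, lowered it and slid it in under the lips. It met the back stop with about 8 N, the TCP within 1 mm of my estimate of brace home.
- **Twist:** I turned the lid about 72° counter-clockwise. The torque fell from about 0.4 N m to 0 and the seal pushed the lid up about 2 mm, so the thread let go.
- **Lift:** I raised the lid about 45 mm above its closed height.

**Last checks:**
- The TCP was about 1 mm from the brace axis, the tool was vertical and the fingers were closed on the lid.
- The tool force read about 0.8 N, roughly the lid's weight plus noise.
- The last pictures show the orange seal exposed, and the jar upright and home in the brace.
- I kept the arm well clear of the bystanders but did not measure them again at the end.

No check failed. The gripper read about 55 mm of opening on the 60 mm lid, a mismatch I did not look into, but the lid did not slip.

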